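Push the packed order box into the pick-up bay and ring

ROBOT

A 6-joint arm with a two-finger parallel gripper is mounted at the origin on the work surface. World frame = base frame: x ahead of the robot, y to its left, z up, the work surface at z = 0. Lengths are in m, angles in rad, forces in N, time in s.
With the tool pointing down it reaches from about 0.35 to 0.925 m from the base axis. Payload 6.4 kg.
Tool frame: the origin (TCP) lies on the centre line of the jaws, within the pads' length; the fingertips stand 17 mm ahead of it and the grasp point (between the pads) lies 2 mm behind it; z points along the fingers, y is the line along which they close (so a half turn about z gives the same grasp; the last joint's range is limited). The gripper opens to 85 mm and grips with 20 to 120 N. Pads are 22 mm wide; open, the fingers measure 114 mm over their backs; the gripper's body (76 mm by 85 mm) begins 54 mm behind the grasp point. The pads swing forward as they close: fully open they stand 13 mm farther back than shut.
Start: joints at [1.055, 0.245, 1.558, -0, 1.339, -0.174], TCP at [0.218, 0.612, 0.221] pointing down, gripper open.
Joint ranges: [-3.13, 3.13], [-1.02, 2.26], [0.13, 2.54], [-0.95, 4.09], [0.21, 2.88], [-2.74, 2.74]. Speed limits (rad/s): [2.57, 2.57, 3.14, 3.14, 3.14, 3.14].

INTERFACE

Orientations are given as [roll, pitch, yaw] about the fixed x, y, z axes, in that order (R = Rz(yaw) Ry(pitch) Rx(roll)).
In Python, from workcell import env, fingers, vision gives the robot as it stands. Calls block until the motion is done:
- env.move_to(position, orientation): joint-space move of the TCP to a pose.
- env.move_l(position, vel=0.15, frame=None): straight line of the TCP; frame=None keeps the orientation; vel is the mean speed in m/s.
- env.move_j(angles): joint-space move.
- fingers.command_gripper(opening, f_grip=None): opening from 0.0 (shut) to 1.0 (fully open); f_grip is the grip in N (None keeps the last); returns when the fingers have stopped.
- env.wait(seconds).
- env.solve_ik(position, orientation): joint angles nearest the present ones, or None.
- vision.camera(name): name is "scene" or "top" or "wrist"; returns a dict with "frame" (400x640x3 uint8, red, green, blue), "K" (3x3 intrinsics, pixels), "xyz" and "attitude" of the camera in the world. Camera axes: x right, y down, z forward; pixel columns grow to the right and rows downward; lengths in m; the calibration is good to about 2 mm. A picture is of the moment at which its call begins. There is no depth.
A pose or a line that the arm cannot do raises env.PlanningError and nothing moves.
- env.hand_in(): hands the job in; it is judged then, once.
Readings, each from a call of its own:
- env.read_time(): time.
- env.read_joint_pos(): joint angles.
- env.read_dq(): joint speeds.
- env.read_tau(): joint torques, N m.
- env.read_tool_pos(): TCP position.
- env.read_tool_rot(): TCP orientation.
- env.read_contact_force(): force on the tool from outside, world axes, zero at the start.
- env.read_moment(): the same for the moment, N m.
- env.read_grip_width(): opening from 0.0 (shut) to 1.0 (fully open).
- env.read_grip_force(): force on a finger pad.
Only numpy, scipy, OpenCV 4.12 (cv2) and the standard library are available. Lean on these libraries where they do the work, as an engineer would, in place of code of your own. Each camera call takes 0.05 s, during which the arm holds its last target. There are 200 camera calls.

TASK

Push the larger of the two flat wooden boxes along the counter into the three-sided wooden pick-up bay, until it lies flush against the bay's long back rail and right up against the end stop on the side where the call bell stands. Then press the bell's button fully down with a fingertip and let go of it. Only push: do not grip, tip or lift the box, and leave everything else on the counter where it is.

Things in the scene. Friction and masses are not known exactly. Their poses are not given: they have to be found in the camera images.
- bay: fixed bay of dark wooden battens 30 high: back rail 396 long, 20 thick, and at its ends two stops 70 long, 18 thick, reaching towards the robot; open on the robot's side, 360 wide inside. Origin on the counter, mid-length of the rail's inner face (x = 0); +x goes through the rail away from the robot, +y along it to the robot's left; stops' inner faces at y = +-180. Turned up to 0.12 rad
- order_box_center (a point): centre (half-way up) of the larger flat wooden box, closed, loose, 0.25 to 0.5 kg: 85 along its x, 130 along its y, 45 high. It starts in front of the bay, between the lines of the stops, turned up to 0.45 rad from the bay. In place, its 130 side lies along the back rail, its centre 42.5 from the rail's face and 65 from the stop's face
- bell_top (a point): centre of the top face of the call bell's push button (22 diameter, upright), 57.5 above the counter; the bell is a fixed steel dome, 72 diameter, just outside one end stop of the bay (left or right, it varies)
- bell_button (a joint): travel of the bell's button in m: 0 up, 0.005 fully down; a spring needs about 4 N for the full travel and lifts it again
- salve_pot: bystander: small round lidded porcelain pot, 62 diameter, 53 tall; it stands beside the end of the bay that has no bell; origin under its centre
- small_box: bystander: the smaller flat wooden box, 55 x 75 x 35 high (not the one to push); origin under its centre
- weight_big: bystander: brass balance weight, 38 diameter, 48 tall; origin under its centre
- weight_small: bystander: brass balance weight, 26 diameter, 34 tall; origin under its centre
- mortar: bystander: brass mortar (open bowl), 110 diameter, 75 tall; origin under its centre
- jar: bystander: white porcelain jar, 90 diameter, 130 tall; origin under its centre
- pill_bottle: bystander: amber glass bottle with white cap, 48 diameter, 75 tall; origin under its centre
Things that resemble listed ones, but are neither listed nor needed, are in the scene too. Leave any blue or turquoise look-alike of the part that bears order_box_center alone.

How it is judged:
By the outcome, as a careful person would: the job done as asked, in the order asked, and still so for the second after the job is handed in, with the robot touching nothing.
It also fails if it takes over 64 s, if anything falls off the work surface, if the arm or the gripper's body presses on something with over 40 N, if the wrist force passes 120 N, or if a joint passes its speed limit or range.

## Working session

There is one attempt and no reset: what is moved stays moved. The work goes in short steps, each a Python script; the robot and the scene stay as the last script left them, time stands still between calls to the robot, and variables do not carry over. Pictures are saved under pics/ and viewed, at most 10 in all, crops included, and the job is handed in when it is done.

```bash
mkdir -p pics; ls; cat > h.py <<'E'
import numpy as np, cv2
from scipy.spatial.transform import Rotation as Ro
from workcell import env, fingers, vision
def Rm(a):
    a=np.asarray(a,float)
    return a if a.shape==(3,3) else (Ro.from_euler('xyz',a).as_matrix() if a.size==3 else Ro.from_quat(a).as_matrix())
def snap(n,f=None):
    c=vision.camera(n)
    if f: cv2.imwrite('pics/'+f,cv2.cvtColor(c['frame'],cv2.COLOR_RGB2BGR))
    return c
def ray(c,uv,z):
    d=Rm(c['attitude'])@np.linalg.solve(c['K'],[uv[0],uv[1],1.]); o=np.array(c['xyz'])
    return o+d*(z-o[2])/d[2]
def proj(c,p):
    q=c['K']@(Rm(c['attitude']).T@(np.array(p)-c['xyz'])); return q[:2]/q[2]
E
python3 - <<'E'
from h import *
import pickle
for n in ('top','scene'):
    c=snap(n,n+'0.png'); print(n,c['K'].tolist(),c['xyz'],c['attitude']); pickle.dump(c,open(n+'.pkl','wb'))
print(env.read_time())
E
```

```text
pics
top [[417.7699435397744, 0.0, 319.0842573811927], [0.0, 417.7699435397744, 189.7405382251228], [0.0, 0.0, 1.0]] [ 0.42386282 -0.01815175  1.17616427] [-2.99513268 -0.00442884 -1.57520149]
scene [[393.15370156971494, 0.0, 318.7216816708492], [0.0, 393.15370156971494, 200.66976557874318], [0.0, 0.0, 1.0]] [ 1.17756264 -0.44230633  0.83769166] [-2.37667053e+00 -2.62911458e-04  9.10743281e-01]
0.1
```

View pics/top0.png

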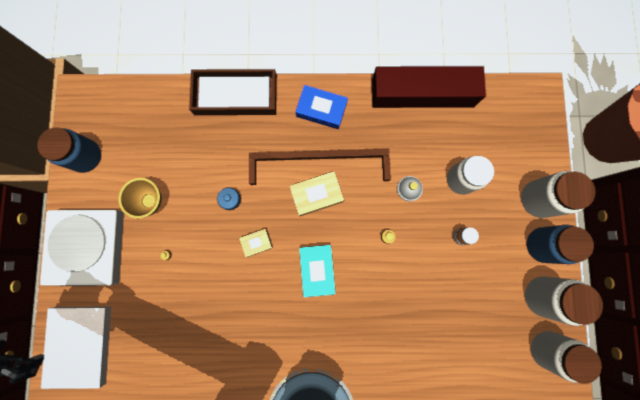

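View pics/scene0.png

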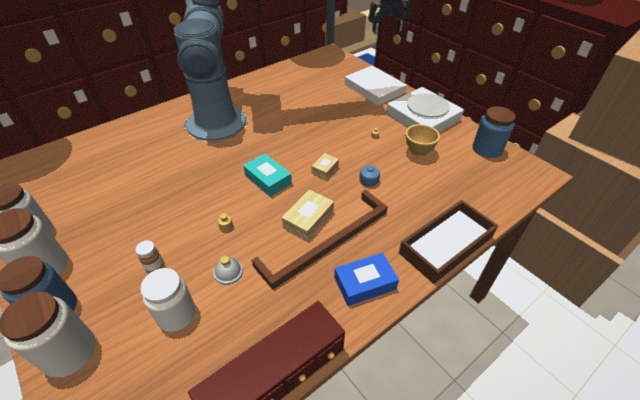

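The top view shows the bay at (250–390, 150–185) and the bell at (410,188), on the robot's right. The brass weight is at (388,237) and the pot at (228,198).

Box candidates are yellow (317,193), small yellow (256,243), turquoise (317,271) and blue (322,106). The larger plain wooden one at (317,193) fits because it sits in front of the bay; turquoise and blue are the excluded look-alikes. I'll measure it and confirm in a crop.

```bash
cat > meas.py <<'E'
from h import *
def boxes(c):
    hsv=cv2.cvtColor(c['frame'],cv2.COLOR_RGB2HSV)
    m=cv2.inRange(hsv,(20,60,110),(35,200,255))
    m=cv2.morphologyEx(m,cv2.MORPH_CLOSE,np.ones((5,5)))
    cs=cv2.findContours(m,cv2.RETR_EXTERNAL,cv2.CHAIN_APPROX_NONE)[0]
    return m,[k for k in sorted(cs,key=cv2.contourArea)[::-1] if cv2.contourArea(k)>30]
def toprect(c,k,z):
    P=np.array([ray(c,p,z)[:2] for p in k[:,0]],np.float32)*1000
    return cv2.minAreaRect(P)
E
python3 - <<'E'
from meas import *
import pickle
c=pickle.load(open('top.pkl','rb')); m,cs=boxes(c)
for k in cs[:6]: print(cv2.contourArea(k),cv2.boundingRect(k),toprect(c,k,.045))
hsv=cv2.cvtColor(c['frame'],cv2.COLOR_RGB2HSV)
for uv in [(300,190),(320,155),(253,170),(387,170),(413,185),(300,165)]: print(uv,hsv[uv[1],uv[0]])
d=((hsv[...,2]<120)&((hsv[...,0]<14)|(hsv[...,0]>172))).astype(np.uint8)*255
d[:140]=0;d[200:]=0;d[:,:240]=0;d[:,400:]=0
f=c['frame'][130:290,225:435,::-1].copy()
cn=cv2.resize(f,None,fx=3.8,fy=3.8,interpolation=cv2.INTER_CUBIC)
for mm,col in((d,(255,0,255)),(m,(0,255,0))):
    for k in cv2.findContours(cv2.resize(mm[130:290,225:435],None,fx=3.8,fy=3.8,interpolation=cv2.INTER_NEAREST),0,2)[0]: cv2.drawContours(cn,[k],-1,col,1)
cv2.imwrite('pics/crop.png',cn[:600])
E
```

```text
1424.0 (290, 172, 54, 43) ((581.8396606445312, -16.149383544921875), (86.50933837890625, 130.80902099609375), 18.27640151977539)
1264.5 (119, 178, 41, 40) ((571.544677734375, 466.9399108886719), (110.14293670654297, 107.1124038696289), 89.79255676269531)
535.5 (239, 229, 33, 28) ((447.798828125, 148.7238311767578), (55.194557189941406, 75.15901184082031), 19.18787956237793)
120.0 (382, 230, 13, 13) ((464.0292663574219, -209.07720947265625), (32.62223815917969, 32.164608001708984), 89.75309753417969)
46.5 (161, 251, 8, 9) ((416.0078125, 389.7757568359375), (21.42405128479004, 18.653789520263672), 2.7639565467834473)
46.0 (409, 182, 9, 8) ((601.5121459960938, -281.6883239746094), (22.163061141967773, 19.44414710998535), 89.78583526611328)
(300, 190) [ 32  72 237]
(320, 155) [ 10 162 112]
(253, 170) [ 10 161 114]
(387, 170) [ 10 164 118]
(413, 185) [ 28 129 231]
(300, 165) [ 13 157 205]
```

View pics/crop.png

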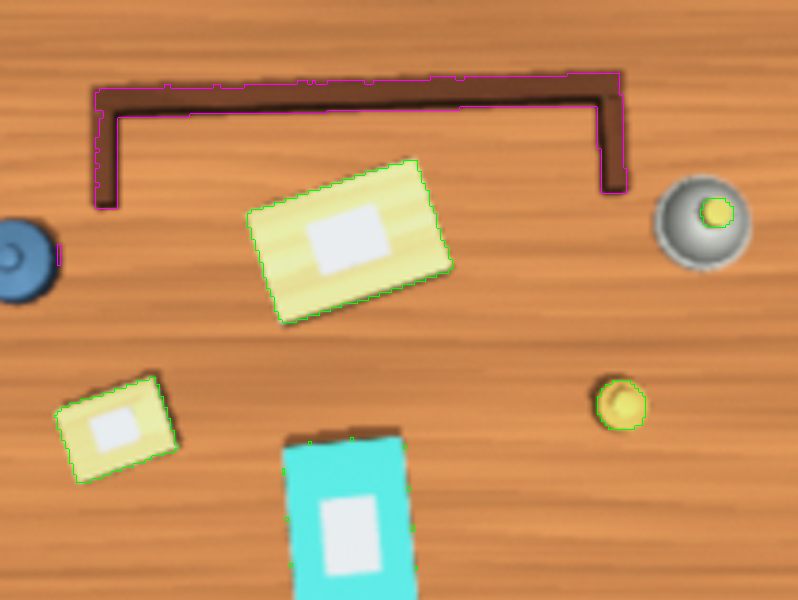

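The crop confirms the plain yellow box at (317,193): 86×131 mm measured against 85×130. Next I'll fit the bay edges and the bell.

```bash
python3 - <<'E'
from meas import *
import pickle
c=pickle.load(open('top.pkl','rb')); s=pickle.load(open('scene.pkl','rb'))
g=cv2.cvtColor(c['frame'],cv2.COLOR_RGB2HSV)[...,2].astype(float)
def cross(line):  # subpixel dark-run ends at threshold 150
    i=np.where(line<155)[0]; a,b=i[0],i[-1]
    f=lambda p,q:p+(line[p]-155)/(line[p]-line[q])*(q-p)
    return f(a,a-1),f(b,b+1)
def fit(pts): 
    P=np.array(pts)[:,:2].astype(np.float32); v=cv2.fitLine(P,cv2.DIST_HUBER,0,1e-4,1e-4).ravel(); return v
R=[(u,)+tuple(np.array(cross(g[140:172,u]))+140) for u in range(262,380,2)]
out=fit([ray(c,(u,a),.03) for u,a,b in R]); inn=fit([ray(c,(u,b),0) for u,a,b in R])
print('rail outer top',out,'inner foot',inn)
R=[(v,)+tuple(np.array(cross(g[v,375:398]))+375) for v in range(163,178)]
print('R stop outer top',fit([ray(c,(b,v),.03) for v,a,b in R]),'inner foot',fit([ray(c,(a,v),0) for v,a,b in R]))
R=[(v,)+tuple(np.array(cross(g[v,242:265]))+242) for v in range(164,181)]
print('L stop outer top',fit([ray(c,(a,v),.03) for v,a,b in R]),'inner foot',fit([ray(c,(b,v),0) for v,a,b in R]))
# bell button
def btn(c,x0,x1,y0,y1):
    m=boxes(c)[0]; mm=np.zeros_like(m); mm[y0:y1,x0:x1]=m[y0:y1,x0:x1]; M=cv2.moments(mm,True); return M['m10']/M['m00'],M['m01']/M['m00'],M['m00']
for cc,r in((c,(400,425,178,198)),(s,(215,237,250,270))):
    b=btn(cc,*r); print('btn',b,ray(cc,b[:2],.0555))
print('turq near',ray(c,(317,245),.045), 'dome foot c',ray(c,(410,188),.02))
E
```

```text
rail outer top [ 0.02571998 -0.9996692   0.7062041  -0.01982283] inner foot [ 0.02422723 -0.9997065   0.6864848  -0.03064712]
R stop outer top [ 0.99984735  0.01747252  0.64853317 -0.2215611 ] inner foot [ 0.99847686  0.05517226  0.6568339  -0.20375521]
L stop outer top [0.9997065  0.024225   0.64169717 0.17236967] inner foot [0.99999684 0.00252512 0.6505345  0.15572192]
btn (413.13793103448273, 185.5, 58.0) [ 0.59984985 -0.27956686  0.0555    ]
btn (224.3272727272727, 259.4727272727273, 55.0) [ 0.60033059 -0.28214219  0.0555    ]
turq near [ 0.44077824 -0.01764077  0.045     ] dome foot c [ 0.5983671  -0.27878236  0.02      ]
```

Measurements agree with the given sizes:
- **Bay:** yaw about 0.025, rail face at x≈0.686, stops 0.360 apart, right stop face at y≈-0.204.
- **Bell:** (0.600, -0.281), with both views within 3 mm of each other.
- **Box target:** about (0.647, -0.140).

First I'll square the box and push it in part way with the open fingers.

```bash
cat >> meas.py <<'E'
YAW=.025; X=np.array([np.cos(YAW),np.sin(YAW),0]); Y=np.array([-X[1],X[0],0]); O=np.array([.6864,-.0242,0])
def W(x,y,z): return O+X*x+Y*y+[0,0,z]
def best(p):
    q0=np.array(env.read_joint_pos()); r=[]
    for a in (YAW,YAW+np.pi,YAW-np.pi):
        q=env.solve_ik(p,[np.pi,0,a])
        if q is not None: r.append((abs(np.array(q)-q0).max(),a))
    return [np.pi,0,min(r)[1]]
def push(p0,d,n,step,fmax,vel=.03):
    # step on from p0 along d until the reaction rises past fmax
    d=np.array(d)
    for i in range(n):
        env.move_l(p0+d*step*(i+1),vel=vel); f=-np.dot(env.read_contact_force(),d)
        if f>fmax: break
    return (i+1)*step,f
def bxy(c):
    m,cs=boxes(c)
    for k in cs:
        r=toprect(c,k,.045)
        if abs(max(r[1])-130)<8 and abs(min(r[1])-85)<8:
            p=np.array([*r[0],0])/1000-O; return p@X*1e3,p@Y*1e3,r[1],r[2]
    return [(toprect(c,k,.045)) for k in cs[:3]]
E
python3 - <<'E'
from meas import *
p=W(-.195,-.002,.18); o=best(p); print(o, env.read_joint_pos())
env.move_to(p,o); env.move_l(W(-.195,-.002,.023),vel=.15)
print(env.read_contact_force())
env.move_l(W(-.135,-.002,.023),vel=.05)
print(env.read_contact_force(),env.read_tool_pos(),env.read_time())
c=snap('top','t1.png'); print(bxy(c))
E
```

```text
[3.141592653589793, 0, 0.025] [ 1.05489914e+00  2.45754142e-01  1.55891609e+00  1.22324580e-05
  1.33871343e+00 -1.74096694e-01]
[-0.04778832 -0.86780392  0.4289383 ]
[-0.39669077  1.12785385 -1.12128762] [ 0.55119532 -0.02952679  0.0229133 ] 5.1333
[((570.1959838867188, 467.63934326171875), (111.53205108642578, 109.81475067138672), 89.79255676269531), ((447.9533996582031, 148.65447998046875), (55.21864700317383, 75.1374282836914), 19.497522354125977), ((464.0237731933594, -210.35528564453125), (35.178531646728516, 32.164581298828125), 89.75325012207031)]
```

View pics/t1.png

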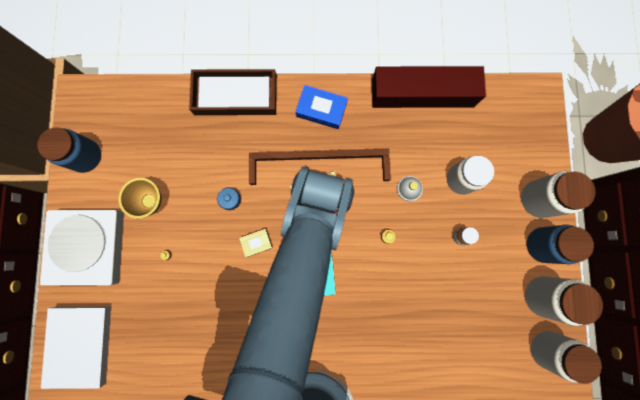

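The arm hides the box in the top view; the blue and turquoise boxes and the bystanders are unmoved. I'll finish the x push with force checks, then step back and look.

```bash
python3 - <<'E'
from meas import *
env.move_l(W(-.106,-.002,.023),vel=.05); print(env.read_contact_force())
print(push(W(-.106,-.002,.023),X,14,.0015,8), env.read_tool_pos())
p=np.array(env.read_tool_pos()); print('bayx',(p-O)@X)
env.move_l(p-X*.03,vel=.1); env.move_l(p-X*.03+[0,0,.1],vel=.2)
env.move_to(W(-.12,.15,.15),[np.pi,0,.025])
fingers.command_gripper(0.0)
c=snap('top','t2.png'); print(bxy(c),env.read_time())
E
```

```text
[0.20280696 0.48675318 0.22644135]
(0.021, np.float64(-0.4788392342287245)) [ 0.60160273 -0.02835067  0.02304718]
bayx -0.08487452685547009
(np.float64(-104.28667791087867), np.float64(10.58847863974112), (86.54289245605469, 131.04696655273438), 18.27640151977539) 12.0
```

View pics/t2.png

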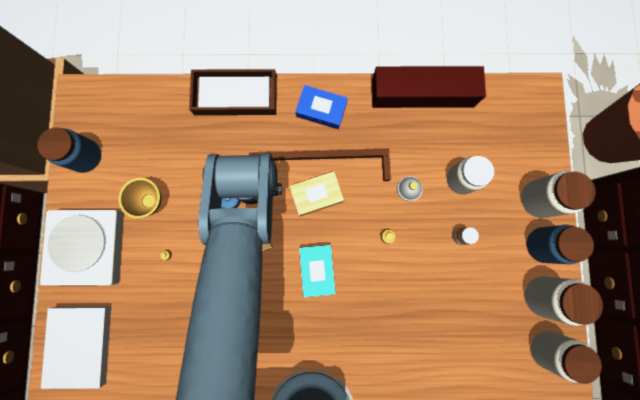

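The box at (317,193) has not moved at all, though the fingers should have swept through it. I need to find out why before going on, so I'll check the tool state and the scene view.

```bash
python3 - <<'E'
from meas import *
print(env.read_tool_rot(),env.read_tool_pos(),env.read_joint_pos(),env.read_grip_width(),env.read_grip_force())
s=snap('scene'); w=snap('wrist'); print(w['xyz'],w['attitude'])
t=np.array(env.read_tool_pos()); print(proj(s,t),proj(s,t+[0,0,-.017]))
im=np.hstack([s['frame'][:,100:500],w['frame'][:,120:520]]); cv2.imwrite('pics/d.png',im[...,::-1])
E
```

```text
[ 3.14159253e+00 -7.98118508e-05  2.50932584e-02] [0.5626908  0.12280398 0.15004591] [1.80992909e-02 1.47858018e-01 1.80555387e+00 4.66883708e-07
 1.18810095e+00 1.56380218e+00] 1.6309876296787187e-05 0.0
[0.62833156 0.12434618 0.30326813] [ 2.87727661e+00  4.13605832e-04 -1.54559964e+00]
[344.09389013 155.14068191] [343.8053972  159.92227209]
```

View pics/d.png

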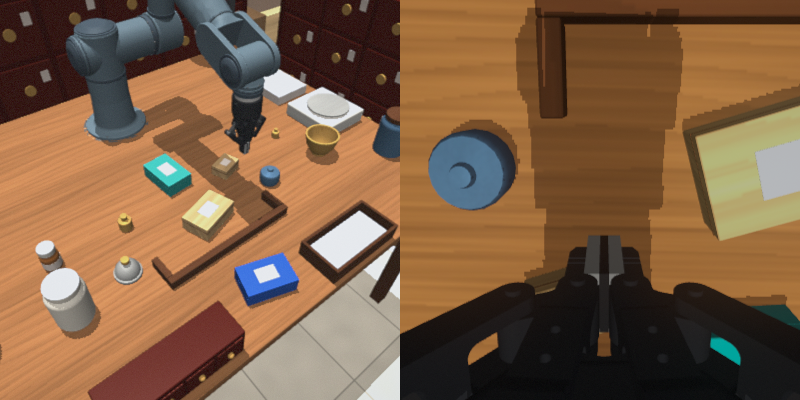

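The tool and its readings agree with the picture, with the fingertips at (243,150). The box is unchanged at (208,213). I'll lower the shut fingers to the left of the box, in the free space, and check their real height before pushing again.

```bash
python3 - <<'E'
from meas import *
env.move_l(W(-.115,.125,.15),vel=.15); env.move_l(W(-.115,.125,.023),vel=.15)
t=np.array(env.read_tool_pos()); print(t,env.read_joint_pos(),env.read_contact_force())
s=snap('scene'); w=snap('wrist')
print(proj(s,t),proj(s,t+[0,0,-.017]),proj(w,t+[0,0,-.017]))
im=np.hstack([cv2.resize(s['frame'][100:260,240:400],(400,400),interpolation=cv2.INTER_CUBIC),w['frame'][:,120:520]]); cv2.imwrite('pics/e.png',im[...,::-1])
E
```

```text
[0.56926505 0.09798858 0.0240699 ] [-2.57308082e-02  3.35947759e-01  1.84661371e+00  1.00462750e-05
  9.56984291e-01  1.51988948e+00] [-0.28660056  0.16396944  0.54531713]
[337.06444042 193.05848735] [336.86923052 197.12387874] [323.50181911 231.5306549 ]
```

View pics/e.png

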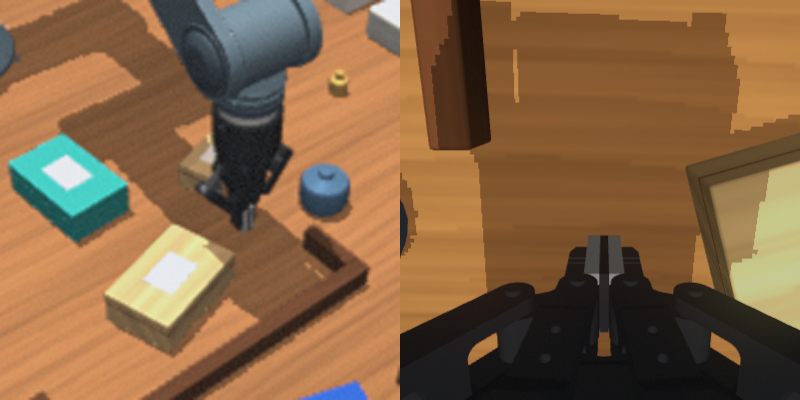

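In the scene crop the fingertip sits at about (338,191), where 17 mm ahead of the TCP would put it at (337,197). So the tips are higher than the nominal figure says, and the open fingers passed above the box. I'll calibrate by lowering gently until they touch the counter.

```bash
python3 - <<'E'
from meas import *
b=np.array(env.read_tool_pos()); t=b.copy(); t[2]=.022
for i in range(20):
    t[2]-=.002
    try: env.move_l(t,vel=.05)
    except env.PlanningError as e: print('plan',e,t[2]); break
    f=env.read_contact_force()
    if f[2]>4: break
print(t[2],env.read_tool_pos(),f,env.read_time())
s=snap('scene'); p=np.array(env.read_tool_pos()); print(proj(s,p))
cv2.imwrite('pics/f.png',cv2.resize(s['frame'][130:250,270:400],(780,720)[:2] and (650,600),interpolation=cv2.INTER_CUBIC)[...,::-1])
E
```

```text
-0.012000000000000007 [ 0.56973534  0.09792175 -0.01065514] [-3.93937518 -0.75408902  9.62291213] 17.7667
[336.74747318 201.37536667]
```

View pics/f.png

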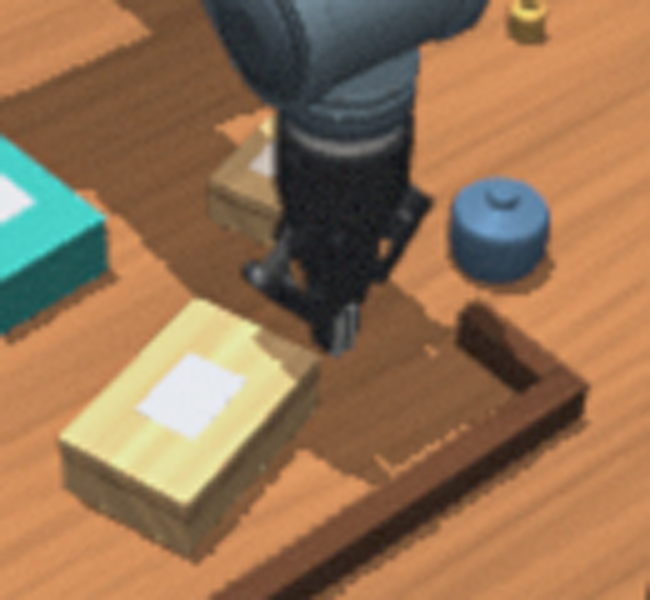

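The counter is felt at TCP z = -0.0105, so the tips really end about 10.5 mm behind the reported TCP, a 27 mm z offset from nominal. With that corrected, I'll redo the x push.

```bash
python3 - <<'E'
from meas import *
p=np.array(env.read_tool_pos()); env.move_l(p+[0,0,.09],vel=.2)
env.move_l(W(-.20,0,.075),vel=.2); fingers.command_gripper(1.0)
env.move_l(W(-.20,0,-.010),vel=.12); print(env.read_contact_force())
env.move_l(W(-.105,0,-.010),vel=.06); print(env.read_contact_force())
print(push(W(-.105,0,-.010),X,12,.002,6)); p=np.array(env.read_tool_pos()); print('bay',(p-O)@X,(p-O)@Y)
env.move_l(p-X*.012,vel=.1); env.move_l(p-X*.012+[0,0,.085],vel=.2)
env.move_l(W(-.11,.14,.075),vel=.2); fingers.command_gripper(0.0)
print(bxy(snap('top')),env.read_time())
E
```

```text
[ 0.83255024 -0.03013649  0.30000452]
[-0.71149743 -0.22272892  0.05937057]
(0.012, np.float64(10.592912053053187))
bay -0.09536751379608366 0.00012121474908835806
(np.float64(-43.07117049235574), np.float64(-1.0815199771766282), (86.73834228515625, 130.58157348632812), 1.509192943572998) 26.7417
```

The box is now flush on the rail (centre -43.1 mm, yaw 0.026). Next is the push along the rail to the bell-side stop.

```bash
python3 - <<'E'
from meas import *
x=-.043
env.move_l(W(x,.105,.075),vel=.2); env.move_l(W(x,.105,.003),vel=.12); print(env.read_contact_force())
env.move_l(W(x,-.025,.003),vel=.06); print(env.read_contact_force())
print(push(W(x,-.025,.003),-Y,14,.002,8)); p=np.array(env.read_tool_pos()); print('bay',(p-O)@X,(p-O)@Y)
env.move_l(p+Y*.012,vel=.1); env.move_l(p+Y*.012+[0,0,.08],vel=.2)
env.move_l(W(-.11,.06,.075),vel=.2)
c=snap('top','g.png'); print(bxy(c),env.read_time())
E
```

```text
[-0.11886263 -0.35996805 -0.33596364]
[-0.30650173 -0.40856262 -0.05589002]
(0.014, np.float64(12.15917716844611))
bay -0.042971859853358 -0.03583681498251857
(np.float64(-42.811863692768526), np.float64(-113.91027694435986), (86.8018798828125, 131.4153289794922), 1.1170443296432495) 33.675
```

The box is within about 1 mm of target, with yaw 0.02. I'll give it one final two-finger squeeze onto the rail, then press the bell.

```bash
python3 - <<'E'
from meas import *
env.move_l(W(-.125,-.1145,.075),vel=.2); fingers.command_gripper(1.0)
env.move_l(W(-.125,-.1145,-.010),vel=.15)
env.move_l(W(-.101,-.1145,-.010),vel=.06)
print(push(W(-.101,-.1145,-.010),X,8,.002,8)); p=np.array(env.read_tool_pos()); print('bay',(p-O)@X,(p-O)@Y)
env.move_l(p-X*.012,vel=.1); env.move_l(p-X*.012+[0,0,.10],vel=.2); fingers.command_gripper(0.0)
env.move_l([.600,-.281,.085],vel=.2)
print(env.read_contact_force(),env.read_tool_pos(),env.read_time())
c=snap('top','g2.png'); s=snap('scene','g3.png'); print(bxy(c)); print(proj(s,[.6,-.281,.0575]))
cv2.imwrite('pics/v.png',np.hstack([cv2.resize(c['frame'][120:220,260:420],(480,300)),cv2.resize(s['frame'][190:310,180:308],(320,300))])[...,::-1])
E
```

```text
(0.008, np.float64(11.176228546175647))
bay -0.09538164799918361 -0.11431246928996655
[-0.07681581  0.48628451 -0.65888697] [ 0.59974622 -0.28008476  0.08467428] 40.3167
(np.float64(-42.31439540423245), np.float64(-113.56362576178648), (130.54791259765625, 87.05028533935547), 89.80756378173828)
[224.54042753 258.65828416]
```

View pics/v.png

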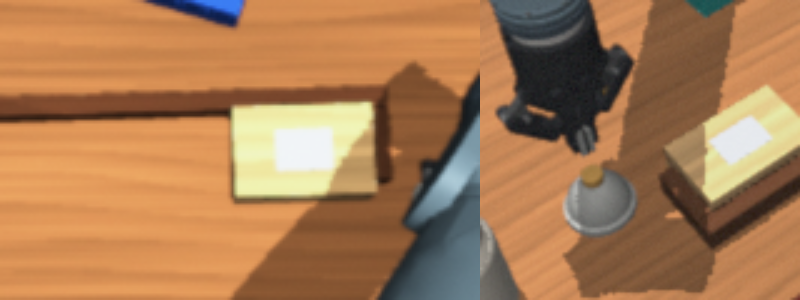

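The view shows the box squared against the rail and end stop, and the fingertips above the bell button. There is time for one last light y push to be sure of the stop, then the bell.

```bash
python3 - <<'E'
from meas import *
x=-.043
env.move_l(W(x,-.02,.085),vel=.3); env.move_l(W(x,-.02,.003),vel=.2); env.move_l(W(x,-.032,.003),vel=.08)
print(push(W(x,-.032,.003),-Y,8,.001,8)); p=np.array(env.read_tool_pos()); print('bay',(p-O)@X,(p-O)@Y,env.read_time())
env.move_l(p+Y*.012,vel=.1); env.move_l(p+Y*.012+[0,0,.085],vel=.25)
env.move_l([.600,-.281,.085],vel=.25); env.move_l([.600,-.281,.052],vel=.1)
f0=env.read_contact_force()[2]; F=[]
for i in range(10):
    env.move_l([.600,-.281,.0495-.0015*i],vel=.05); f=env.read_contact_force()[2]-f0; F.append((round(env.read_tool_pos()[2],4),round(f,1)))
    if f>12: break
print(F,env.read_time())
env.move_l([.600,-.281,.09],vel=.15)
c=snap('top'); print(bxy(c),env.read_contact_force(),env.read_time())
E
```

```text
(0.006, np.float64(8.59117232945436))
bay -0.043076954489690504 -0.035829322284931284 43.725
[(np.float64(0.0499), np.float64(-0.6)), (np.float64(0.0481), np.float64(-0.6)), (np.float64(0.0464), np.float64(0.5)), (np.float64(0.0452), np.float64(0.9)), (np.float64(0.0438), np.float64(2.0)), (np.float64(0.0423), np.float64(3.2)), (np.float64(0.0418), np.float64(8.3)), (np.float64(0.0418), np.float64(16.9))] 48.0833
(np.float64(-42.31413946470824), np.float64(-113.55339031373622), (130.56838989257812, 87.05028533935547), 89.80756378173828) [-0.125111    0.19388735 -0.93586099] 48.625
```

The button's spring took up from about z = 0.047 and bottomed hard at 0.0418, which is its full 5 mm travel. The box stopped at the same place (y = -0.0358) under 8.6 N, so it is against the stop. Handing in.

```bash
python3 -c "
from h import *
print(env.hand_in())"
```

```text
the job is handed in; nothing more can be done
None
```

I pushed the larger box flush against the back rail and up against the bell-side end stop, pressed the bell's button fully down and released it, then handed the job in at about 49 s; no verdict came back.

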